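# Set and lock the length stop on the strip-cutting jig

## Task

Set the length stop of the plywood cutting jig: slide the metal collar along its bar until the point on its side is exactly opposite the tip of the wooden pointer on the scale, and stop it there. Then push its sprung black wing stud in and turn it about a quarter turn clockwise until it locks, leaving the collar on the mark. Leave the pointer, and the wheel, off-cut and glue bottle on and beside the jig, where they are.

Things in the scene. Friction and masses are not known exactly. Their poses are not given: they have to be found in the camera images.
- jig: Fixed plywood jig, base board 280 x 470 x 12 mm. Origin on the table under the bar's middle; y along the bar, x across it towards the scale, z up. Steel bar 18 mm thick, axis 55 mm up, between two end cheeks 80 mm high with inner faces at y = -191 and 191 mm. Strip trough (rails 26 mm high) on the -x side, scale (top 22 mm high) on the +x side; 74 mm high saw guides at the trough's +y end.
- collar (a joint): Aluminium stop collar's place on the bar, m, 0 to 0.30; its middle is at jig y = value - 0.15. Collar 60 mm long and 60 wide, flat top 95 mm above the table; a thin blade reaches 84 mm from the bar axis to -x, a low tongue with a point 62.5 mm to +x. It drags with about 5 N friction and stays where left. It starts in the -y half.
- collar_index (a point): Tip of the point on the collar's side (jig x = 62.5 mm, level with the collar's middle along the bar, 37 mm above the table). Axes as the jig's.
- mark (a point): Tip of the wooden pointer, a plywood tab 26 mm wide, 67 mm long, clamped on the dark wooden scale and pointing at the bar (jig x = 66 mm, 32 mm above the table). Axes as the jig's: the collar is on the mark when collar_index and mark have the same jig y. Always 40 to 220 mm further to jig +y than the collar at the start.
- stud_grip (a point): Grip point on the axis of the black wing stud on the collar's top, 139 mm above the table when out. Wing 12 mm thick, 56 long, 36 high, its top 15 mm above this point; it lies along the point's y: along the bar unlocked, almost across it locked. A 56 mm round flange below it has its top 21 mm under this point. Moves and turns with the stud. Held by the wing, the whole collar can be slid.
- plunger (a joint): How far the stud is pushed in, m: 0 = out, 0.012 = bottomed. The spring takes about 4 N to start and 9 N at the bottom. Only when pushed in more than 9 mm can the stud turn past its catch. When locked and let go it springs back part way and rests at about 0.002.
- stud (a joint): Turn of the stud in rad, clockwise seen from above: 0 = unlocked (wing along the bar; up to 0.12 of free play), end stop at 1.40 (80 degrees). Past 1.20 the stud, if allowed to rise, catches and cannot turn back.
- gear_mid (a point): Centre of a loose plywood toothed wheel, about 66 mm diameter, 8 mm thick, lying on the -y end of the scale strip. Leave alone.
- strip_mid (a point): Centre of a loose plywood off-cut 40 x 65 x 10 mm, lying in the trough near its +y end. Leave alone.
- glue_mid (a point): Middle of a white glue bottle, 60 mm diameter, 150 mm high, standing beside the jig's -y end. Leave alone.

How it is judged:
On the way, in this order (a step that is already met when the one before it is completed fails the run):
1. the collar is stopped on the mark, within 4 mm, with the stud not yet turned (y of collar_index in the frame of mark between -0.004 and 0.004 m and velocity of joint collar between -0.01 and 0.01 m/s and value of joint stud below 0.25 rad), for 0.25 s.
2. the stud is pushed in, more than 8 mm (value of joint plunger above 0.008 m), for 0.05 s.
3. the stud is turned and has caught in its locked place (value of joint stud above 1.12 rad and value of joint plunger below 0.004 m), for 0.2 s.
At the end, for the whole second after the job is handed in: The point of the collar is within 4 mm, along the bar, of the pointer's tip and at rest, and the stud is turned more than 1.12 rad and has sprung back to less than 4 mm in, that is locked (all of step 3 and y of collar_index in the frame of mark between -0.004 and 0.004 m and velocity of joint collar between -0.01 and 0.01 m/s); the robot touches nothing.
It fails at once if the pointer is moved more than 4 mm (distance of mark from where it was at the start of the episode above 0.004 m).
It fails at once if the toothed wheel, the off-cut or the glue bottle is moved more than 25 mm (distance of any of gear_mid, strip_mid, glue_mid from where it was at the start of the episode above 0.025 m).
It also fails if it takes over 51 s, if anything falls off the work surface, if the arm or the gripper's body presses on something with over 40 N, if the wrist force passes 120 N, or if a joint passes its speed limit or range.

## Robot

A 6-joint arm with a two-finger parallel gripper is mounted at the origin on the work surface. World frame = base frame: x ahead of the robot, y to its left, z up, the work surface at z = 0. Lengths are in m, angles in rad, forces in N, time in s.
With the tool pointing down it reaches from about 0.25 to 0.725 m from the base axis. Payload 4 kg.
Tool frame: the origin (TCP) lies at the very end of the fingers, on their centre line; the grasp point (between the pads) lies 19 mm behind it; z points along the fingers, y is the line along which they close (so a half turn about z gives the same grasp; the last joint's range is limited). The gripper opens to 85 mm and grips with 20 to 120 N. Pads are 22 mm wide; open, the fingers measure 114 mm over their backs; the gripper's body (76 mm by 85 mm) begins 54 mm behind the grasp point. The pads swing forward as they close: fully open they stand 13 mm farther back than shut.
Start: joints at [1.281, 0.241, 0.005, 1.335, 0, 1.571], TCP at [0.143, 0.479, 0.231] pointing down, gripper open.
Joint ranges: [-2.72, 2.72], [-1.05, 1.87], [-1.09, 1.28], [-1.99, 2.15], [-1.42, 1.44], [-3.14, 3.14]. Speed limits (rad/s): [2.79, 2.79, 3.14, 3.14, 3.14, 3.14].

## Interface

Orientations are given as a unit quaternion [x, y, z, w].
In Python, from workcell import bot, vision, workorder, boxes_of gives the robot as it stands.
- The arm moves only by the tool send_rows, never from a script. Its argument "motion" is text: rows parted by semicolons, each of 5 numbers parted by spaces: the closure, from -1 (fully open) to 1 (shut), so that 0 is half open, then the shift along the tool's x, y, z in cm, then the turn about the tool's z in rad. In form: claw x y z twist; .... A call has 1 to 5 rows; each row is the pose to reach, as a shift and turn from the pose commanded when the call began, along the tool's axes at that moment; what a row does not reach only later rows make up. A row lasts 1/10 s, in which the tool goes at most 50 mm and 8.59 degrees, less where a joint would pass 70% of its speed; a pose out of reach is approached as far as the arm can. A call with a gripper value outside its range is refused whole. The fingers move at their own pace and stop on an object; the grip force is fixed at half the most. Time passes only in rows, so rows that repeat a pose let the fingers close. It gives the time, the measured TCP pose, the force, the opening and the grip force at its end, in the units of the state.
- bot.get_obs(): the state, without advancing time (a new reading comes with each control period).
- vision.camera(name): name is "scene" or "top"; returns the picture (420x560x3 uint8, red, green, blue); there is no depth.
- vision.camera_model(name): a dict with "fov_y" (degrees; the focal length in pixels is half the picture's height over the tangent of half this angle, whatever the lens; pixels are square), "cx", "cy" (the principal point, pixels), "world_from_camera" (4x4, takes a point from camera to world coordinates). Camera axes: x right, y down, z forward; pixel columns grow to the right and rows downward; lengths in m; the calibration is good to about 2 mm. A picture is of the moment at which its call begins. camera_model takes no time and is no camera call.
- workorder.job_done(): hands the job in; it is judged then, once.
Trained networks look in the newest picture that a camera, given by its name, has taken for a name from the list of things; names that differ only in an ending like _2 or _b are one class to them, and where a whole thing is asked for, a point or a joint stands for the part that bears it (a point fixed in the world has none). Each returns a list of dicts, best first, with "conf" (0 to 1); they miss things now and then, are a little off and sometimes report something else, mostly with a low value. They report only what shows in the picture. A call takes as long as a camera call.
- boxes_of(camera, target): "rect" ([centre column, centre row, width, height] in pixels, round what is visible of it).
The state is a dict: "clock": time; "joint_pos": joint angles; "joint_vel": joint speeds; "tau": joint torques, N m; "eef_pos": TCP position; "tool_rot": TCP orientation; "ft_force": force on the tool from outside, world axes, zero at the start; "ft_torque": the same for the moment, N m; "grip_width": finger opening in m; "grasp_force": force on a finger pad.
Only numpy, scipy, OpenCV 4.12 (cv2) and the standard library are available. Lean on these libraries where they do the work, as an engineer would, in place of code of your own. Each camera call takes 0.05 s, during which the arm holds its last target. There are 200 camera calls.

## Working session

There is one attempt and no reset: what is moved stays moved. The work goes in short steps, Python scripts to look and compute and a tool call to move; the robot and the scene stay as the last step left them, time stands still between calls to the robot, and variables do not carry over. Pictures are saved under pics/ and viewed, at most 10 in all, crops included, and the job is handed in when it is done.

Besides the shell and the picture viewer there is one more tool, called after "Call:" as name(argument=value, ...) on one line, values as JSON. send_rows: Moves the arm, as the interface text tells. Its arguments: {"type":"object","properties":{"motion":{"type":"string"}},"required":["motion"]}

```bash
mkdir -p pics; ls; python3 - <<'E'
from workcell import bot, vision, workorder, boxes_of
import cv2, json
o=bot.get_obs(); print(o['clock'],o['eef_pos'],o['tool_rot'],o['grip_width'])
for c in ('scene','top'):
    im=vision.camera(c); cv2.imwrite(f'pics/{c}0.png',im[:,:,::-1])
    m=vision.camera_model(c); print(c,m)
    for t in ('jig','collar','collar_index','mark','stud_grip','gear_mid','strip_mid','glue_mid'):
        r=boxes_of(c,t); print(t,[( [round(float(v)) for v in d['rect']],round(d['conf'],2)) for d in r[:2]])
E
```

```text
pics
0.0 [0.14270908 0.47853353 0.23040524] [ 1.44386987e-01  9.89520729e-01 -1.05168652e-03 -1.34478121e-04] 0.08538601383909876
scene {'fov_y': 49.917628927103394, 'cx': 279.9009445252781, 'cy': 219.74002071283738, 'world_from_camera': array([[ 0.66112746,  0.52509217, -0.5358999 ,  1.04725641],
       [ 0.75001771, -0.48119753,  0.4537867 , -0.4295571 ],
       [-0.01959387, -0.70194526, -0.71196132,  0.7220414 ],
       [ 0.        ,  0.        ,  0.        ,  1.        ]])}
jig [([248, 253, 254, 195], 0.79)]
collar []
collar_index [([185, 243, 47, 71], 0.67)]
mark [([288, 192, 33, 19], 0.71), ([297, 261, 14, 28], 0.69)]
stud_grip [([181, 225, 34, 34], 0.77)]
gear_mid [([184, 308, 34, 31], 0.97)]
strip_mid [([287, 194, 31, 21], 0.8), ([179, 226, 33, 36], 0.64)]
glue_mid [([101, 315, 56, 68], 0.74)]
top {'fov_y': 51.603621095944284, 'cx': 274.07840897093035, 'cy': 203.34394557947536, 'world_from_camera': array([[-0.02778451, -0.99736639,  0.06699488,  0.50501522],
       [-0.9995639 ,  0.0283912 ,  0.00812063, -0.03863044],
       [-0.01000131, -0.06674003, -0.99772027,  0.93960045],
       [ 0.        ,  0.        ,  0.        ,  1.        ]])}
jig [([296, 226, 248, 173], 0.79)]
collar [([358, 246, 42, 71], 0.93)]
collar_index [([357, 249, 46, 65], 0.74)]
mark [([279, 175, 20, 30], 0.9)]
stud_grip [([360, 240, 33, 29], 0.69)]
gear_mid [([384, 197, 31, 31], 0.62), ([359, 249, 42, 67], 0.22)]
strip_mid [([219, 253, 30, 19], 0.81)]
glue_mid [([452, 223, 49, 30], 0.56), ([360, 240, 32, 25], 0.23)]
```

```bash
python3 - <<'E'
import cv2
a=cv2.imread('pics/top0.png')[120:340,150:500]
cv2.imwrite('pics/top0c.png',cv2.resize(a,None,fx=2.28,fy=2.28,interpolation=cv2.INTER_CUBIC))
a=cv2.imread('pics/scene0.png'); a=a[140:380,60:380]
cv2.imwrite('pics/scene0c.png',cv2.resize(a,None,fx=2.5,fy=2.5,interpolation=cv2.INTER_CUBIC))
E
```

```text
(no output)
```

View pics/top0c.png

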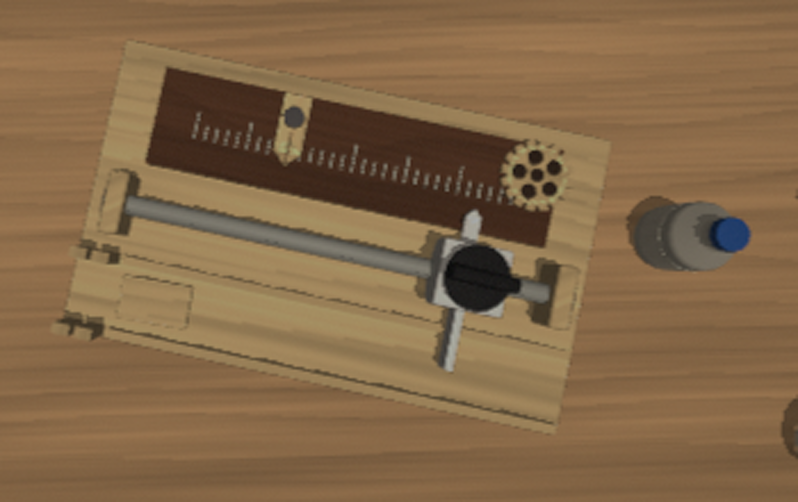

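View pics/scene0c.png

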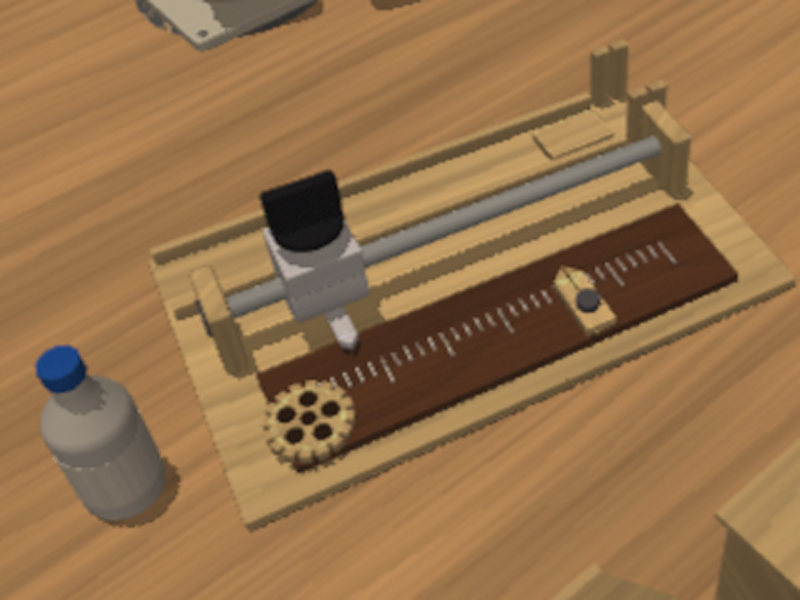

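The top crop shows the collar point tip at about (475,211), the pointer tip at (285,165), and the board corners. The scene crop has the same tips at (348,348) and (562,268). Next I fit the jig pose to these.

```bash
cat > h.py <<'E'
import numpy as np
from workcell import bot, vision, boxes_of
from scipy.optimize import least_squares
M={c:vision.camera_model(c) for c in('scene','top')}
def proj(c,P):
    m=M[c];T=np.linalg.inv(m['world_from_camera']);q=T[:3,:3]@np.asarray(P)+T[:3,3]
    f=210/np.tan(np.radians(m['fov_y']/2));return np.array([m['cx']+f*q[0]/q[2],m['cy']+f*q[1]/q[2]])
def ray(c,uv,z):
    m=M[c];W=m['world_from_camera'];f=210/np.tan(np.radians(m['fov_y']/2))
    d=W[:3,:3]@np.array([(uv[0]-m['cx'])/f,(uv[1]-m['cy'])/f,1]);return W[:3,3]+d*(z-W[2,3])/d[2]
def J(p,x,y,z):
    c,s=np.cos(p[2]),np.sin(p[2]);return np.array([p[0]+c*x-s*y,p[1]+s*x+c*y,z])
E
python3 - <<'E'
from h import *
T=lambda u,v:(150+u/2.28,120+v/2.28)
S=lambda u,v:(60+u/2.5,140+v/2.5)
# p: x,y,yaw, boardx, collar, mark
obs=[]
for c,uv,f in [
('top',T(127,42),lambda p:(p[3]+.14,.235,.012)),('top',T(610,143),lambda p:(p[3]+.14,-.235,.012)),('top',T(555,432),lambda p:(p[3]-.14,-.235,.012)),
('scene',S(250,525),lambda p:(p[3]+.14,-.235,.012)),('scene',S(795,284),lambda p:(p[3]+.14,.235,.012)),
('top',T(475,211),lambda p:(.0625,p[4],.037)),('scene',S(348,348),lambda p:(.0625,p[4],.037)),
('top',T(285,165),lambda p:(.066,p[5],.032)),('scene',S(562,268),lambda p:(.066,p[5],.032))]: obs.append((c,np.array(uv),f))
fun=lambda p:np.concatenate([proj(c,J(p,*f(p)))-uv for c,uv,f in obs])
r=least_squares(fun,[.5,-.07,-.2,0,-.1,.05],loss='soft_l1')
print(r.x.round(4)); print(fun(r.x).reshape(-1,2).round(1))
p=r.x
g=J(p,0,p[4],.139);print('stud',g,'move',p[5]-p[4]);print('target',J(p,0,p[5],.139))
print('stud px',proj('top',J(p,0,p[4],.154)),proj('scene',J(p,0,p[4],.154)))
o=bot.get_obs()
from scipy.spatial.transform import Rotation as R
print(R.from_quat(o['tool_rot']).as_matrix().round(3),o['eef_pos'])
E
```

```text
[ 0.5117 -0.077  -0.236   0.0144 -0.1199  0.0607]
[[-1.1 -1.9]
 [ 1.  -1.9]
 [ 0.4  1.1]
 [-2.1 -0.5]
 [ 0.9 -3.5]
 [ 1.2 -1.4]
 [ 0.2 -1.5]
 [-0.2 -0.5]
 [-0.8 -1. ]]
stud [ 0.48362938 -0.19352436  0.139     ] move 0.18055699794327912
target [ 0.52584364 -0.01797156  0.139     ]
stud px [364.87512368 241.91581945] [177.59780265 213.75028577]
[[-0.958  0.286 -0.   ]
 [ 0.286  0.958  0.   ]
 [ 0.    -0.    -1.   ]] [0.14286088 0.4791504  0.23131866]
```

```bash
cat >> h.py <<'E'
import cv2
def mask(im,c):  # black stud
    b=(im.max(2)<48).astype(np.uint8); return b
def stud_model(xy,yaw,dz=0):
    a=np.linspace(0,2*np.pi,40);out=[]
    for z in(.110,.118): out.append([(xy[0]+.028*np.cos(t),xy[1]+.028*np.sin(t),z-dz) for t in a])
    w=[J([*xy,yaw],x,y,z-dz) for x in(-.006,.006) for y in(-.028,.028) for z in(.118,.154)]
    return [np.array(out[0]+out[1]),np.array(w)]
def render(c,xy,yaw,dz=0):
    im=np.zeros((1680,2240),np.uint8)
    for P in stud_model(xy,yaw,dz):
        q=np.array([proj(c,p) for p in P])*4+1.5
        cv2.fillConvexPoly(im,cv2.convexHull(q.round().astype(np.int32)),1)
    return im
def cen(m): return np.argwhere(m)[:,::-1].mean(0)
E
python3 - <<'E'
from h import *
yaw=-.236
for c in('top','scene'):
    im=cv2.imread(f'pics/{c}0.png'); b=mask(im,c)
    n,l,st,ce=cv2.connectedComponentsWithStats(b)
    pc=proj(c,(.483,-.19,.13))
    i=min([k for k in range(1,n) if st[k,4]>150],key=lambda k:np.hypot(*(ce[k]-pc)))
    print(c,st[i],ce[i])
    xy=np.array([.4836,-.1935])
    for _ in range(6):
        m=render(c,xy,yaw);e=ce[i]-(cen(m)-1.5)/4
        t=proj(c,[*xy,.13]); xy=xy+(ray(c,t+e,.13)-ray(c,t,.13))[:2]
    print(xy,'area',m.sum()/16)
    ys,xs=np.where(render(c,xy,yaw)); print('bbox model',xs.min()/4,ys.min()/4,xs.max()/4,ys.max()/4)
T=lambda u,v:(150+u/2.28,120+v/2.28)
S=lambda u,v:(60+u/2.5,140+v/2.5)
n=lambda v:np.round(v[:2],4)
print('index',n(ray('top',T(475,211),.037)),n(ray('scene',S(348,348),.037)))
print('mark',n(ray('top',T(285,165),.032)),n(ray('scene',S(562,268),.032)))
a=ray('top',T(135,205),.064);b=ray('top',T(428,266),.064);print('bar top pts',n(a),n(b),np.arctan2(-(b-a)[0]*-1,(a-b)[1]))
E
```

```text
top [345 228  33  28 664] [359.64307229 241.5060241 ]
[ 0.48399921 -0.18994639] area 758.875
bbox model 344.0 226.75 379.25 256.75
scene [165 209  32  32 762] [181.57086614 224.90551181]
[ 0.48451043 -0.19219588] area 894.0
bbox model 162.75 206.75 198.0 241.75
index [ 0.5415 -0.2056] [ 0.547  -0.2104]
mark [ 0.589  -0.0338] [ 0.5932 -0.0341]
bar top pts [0.5542 0.0999] [ 0.4932 -0.1573] -0.2330658505028197
```

Call:
send_rows(motion="-1 0 0 0 -0.15; -1 0 0 0 -0.15")

```text
clock: 1.1
eef_pos: [0.1429, 0.4792, 0.2313]
tool_rot: [0.07, 0.998, 0.0, 0.0]
ft_force: [-0.2, 0.1, 0.1]
grip_width: 0.0855
grasp_force: 0.0
```

```bash
python3 -c "
from h import *
print(bot.get_obs()['joint_pos'].round(3) if hasattr(bot.get_obs()['joint_pos'],'round') else bot.get_obs()['joint_pos'])"
```

```text
[ 1.281  0.241  0.005  1.335 -0.     1.421]
```

Call:
send_rows(motion="-1 -2.7 -3.85 0 -0.145; -1 -5.4 -7.7 0 -0.29; -1 -8.1 -11.55 0 -0.435; -1 -10.8 -15.4 0 -0.58; -1 -13.5 -19.25 0 -0.725")

```text
clock: 1.6
eef_pos: [0.2442, 0.2812, 0.2316]
tool_rot: [-0.264, 0.964, 0.0, 0.0]
ft_force: [0.7, 0.8, -0.3]
grip_width: 0.0856
grasp_force: 0.0
```

Call:
send_rows(motion="-1 0.5 -4.6 0 -0.15; -1 1.0 -9.2 0 -0.3; -1 1.6 -13.8 0 -0.45; -1 2.1 -18.4 0 -0.6; -1 2.6 -23 0 -0.75")

```text
clock: 2.1
eef_pos: [0.3222, 0.1098, 0.2317]
tool_rot: [-0.526, 0.851, -0.0, 0.001]
ft_force: [0.4, -0.3, -0.4]
grip_width: 0.085
grasp_force: 0.0
```

```bash
cat >> h.py <<'E'
from scipy.spatial.transform import Rotation as R
def to(xyz,ang=None):
    o=bot.get_obs();A=R.from_quat(o['tool_rot']).as_matrix();d=A.T@(np.array(xyz)-o['eef_pos'])
    th=np.arctan2(A[1,1],A[0,1]);tw=0 if ang is None else (th-ang+np.pi)%(2*np.pi)-np.pi
    print('pos',np.round(o['eef_pos'],4),'shift cm',(d*100).round(2),'twist',round(tw,3),'q6',round(o['joint_pos'][5],2),'t',round(o['clock'],2),'F',np.round(o['ft_force'],1))
E
python3 -c "
from h import *
to((.4842,-.191,.2313),np.pi-.234)"
```

```text
pos [0.3222 0.1098 0.2317] shift cm [ 19.66 -27.94   0.05] twist -0.23 q6 -0.78 t 2.1 F [ 0.4 -0.3 -0.4]
```

Call:
send_rows(motion="-1 3 -4 0 0; -1 6 -8 0 0; -1 9 -12 0 0; -1 12 -16 0 0; -1 12 -16 0 0")

```text
clock: 2.6
eef_pos: [0.4133, -0.0727, 0.2313]
tool_rot: [-0.52, 0.854, -0.001, 0.0]
ft_force: [-1.2, 1.4, 0.6]
grip_width: 0.0853
grasp_force: 0.0
```

Call:
send_rows(motion="-1 0 0 0 0; -1 0 0 0 0")

```text
clock: 2.8
eef_pos: [0.4104, -0.067, 0.2313]
tool_rot: [-0.525, 0.851, 0.0, -0.0]
ft_force: [1.4, -0.2, -0.8]
grip_width: 0.0855
grasp_force: 0.0
```

```bash
python3 -c "
from h import *
to((.4842,-.191,.2313),np.pi-.234)"
```

```text
pos [ 0.4104 -0.067   0.2313] shift cm [ 7.760e+00 -1.216e+01 -1.000e-02] twist -0.232 q6 -1.27 t 2.8 F [ 1.4 -0.2 -0.8]
```

Call:
send_rows(motion="-1 2.6 -4.05 0 -0.12; -1 5.2 -8.1 0 -0.232; -1 7.76 -12.16 0 -0.232; -1 7.76 -12.16 0 -0.232; -1 7.76 -12.16 0 -0.232")

```text
clock: 3.3
eef_pos: [0.4848, -0.1904, 0.2308]
tool_rot: [-0.62, 0.784, 0.001, -0.0]
ft_force: [-0.7, 0.4, -0.7]
grip_width: 0.0856
grasp_force: 0.0
```

```bash
python3 - <<'E'
from h import *
to((.4842,-.191,.123),np.pi-.234)
for c in('scene',):
    im=vision.camera(c); cv2.imwrite('pics/s1.png',cv2.resize(im[120:330,60:340,::-1],None,fx=2.8,fy=2.8,interpolation=cv2.INTER_CUBIC))
E
```

```text
pos [ 0.4848 -0.1904  0.2308] shift cm [ 0.08  0.03 10.78] twist 0.001 q6 -1.71 t 3.3 F [-0.7  0.4 -0.7]
```

View pics/s1.png

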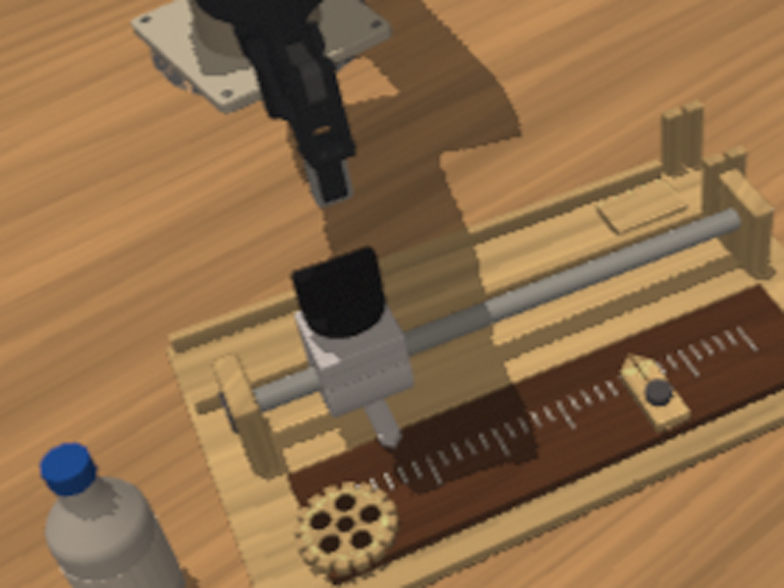

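The gripper (tip at about (333,200)) is aligned above the wing (about (340,290)), so I descend.

Call:
send_rows(motion="-1 0.05 0 3 0; -1 0.05 0 6 0; -1 0.05 0 8.5 0; -1 0.05 0 10 0; -1 0.05 0 10.7 0")

```text
clock: 3.85
eef_pos: [0.4832, -0.1896, 0.1235]
tool_rot: [-0.621, 0.784, 0.001, -0.001]
ft_force: [1.1, -1.3, -0.0]
grip_width: 0.0853
grasp_force: 0.0
```

Call:
send_rows(motion="0.3 0 0 0 0; 0.5 0 0 0 0; 0.6 0 0 0 0; 0.7 0 0 0 0; 0.7 0 0 0 0")

```text
clock: 4.35
eef_pos: [0.4847, -0.1923, 0.1251]
tool_rot: [-0.62, 0.785, -0.0, -0.0]
ft_force: [-6.8, 1.1, 3.8]
grip_width: 0.0135
grasp_force: 3.6
```

Call:
send_rows(motion="1 0 0 0 0; 1 0 0 0 0; 1 0 0 0 0; 1 0 0 0 0")

```text
clock: 4.75
eef_pos: [0.4839, -0.1921, 0.1243]
tool_rot: [-0.62, 0.785, 0.001, -0.001]
ft_force: [-4.9, 0.7, 4.3]
grip_width: 0.0108
grasp_force: 59.6
```

```bash
python3 - <<'E'
from h import *
to((.4842,-.191,.123),np.pi-.234)
for c in('scene','top'):
    im=vision.camera(c); cv2.imwrite(f'pics/{c}2.png',im[:,:,::-1])
a=cv2.imread('pics/scene2.png')[140:320,100:340];b=cv2.imread('pics/top2.png')[140:320,230:430]
cv2.imwrite('pics/m2.png',np.hstack([cv2.resize(x,None,fx=1.8,fy=1.8*1.5,interpolation=cv2.INTER_CUBIC) for x in(a,b)]))
E
```

```text
pos [ 0.4839 -0.1921  0.1243] shift cm [-0.12 -0.    0.13] twist 0.001 q6 -1.72 t 4.75 F [-4.9  0.7  4.3]
```

View pics/m2.png

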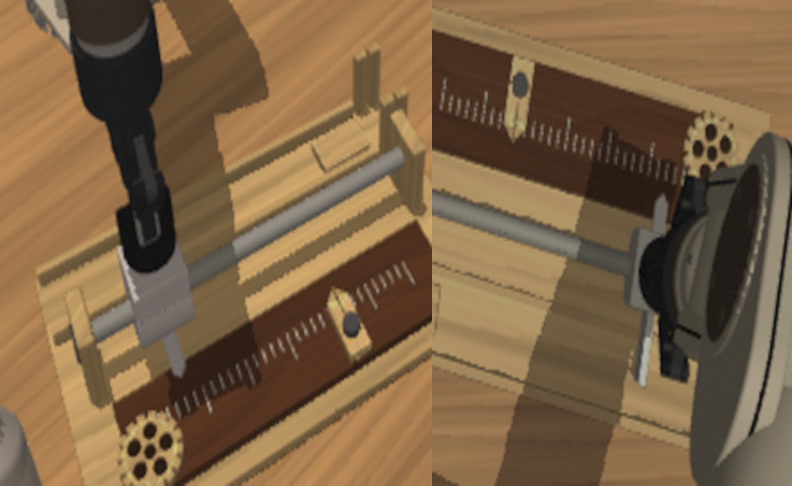

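The grip is good (10.8 mm, 60 N). Sliding toward +jig y, which is tool -x.

Call:
send_rows(motion="1 -1 0 0 0; 1 -2.5 0 0 0; 1 -4 0 0 0; 1 -5.5 0 0 0; 1 -7 0 0 0")

```text
clock: 5.35
eef_pos: [0.5001, -0.1253, 0.1244]
tool_rot: [-0.619, 0.785, -0.001, -0.002]
ft_force: [-6.0, -4.9, 4.6]
grip_width: 0.0111
grasp_force: 59.6
```

Call:
send_rows(motion="1 -2 0 0 0; 1 -4 0 0 0; 1 -6 0 0 0; 1 -8 0 0 0; 1 -9 0 0 0")

```text
clock: 5.85
eef_pos: [0.5216, -0.0365, 0.1244]
tool_rot: [-0.62, 0.784, -0.001, -0.001]
ft_force: [-5.3, -4.7, 4.9]
grip_width: 0.0112
grasp_force: 59.7
```

Call:
send_rows(motion="1 0 0 0 0; 1 0 0 0 0; 1 0 0 0 0")

```text
clock: 6.15
eef_pos: [0.5219, -0.0355, 0.1245]
tool_rot: [-0.62, 0.784, 0.001, 0.001]
ft_force: [-2.6, 5.2, 4.4]
grip_width: 0.0109
grasp_force: 59.7
```

```bash
python3 - <<'E'
from h import *
to((.4842,-.191,.123),np.pi-.234)
for c in('scene','top'):
    im=vision.camera(c); cv2.imwrite(f'pics/{c}3.png',im[:,:,::-1])
    for t in ('collar_index','mark'): print(c,t,[(np.round(d['rect'],1),round(d['conf'],2)) for d in boxes_of(c,t)[:2]])
a=cv2.imread('pics/scene3.png')[200:290,220:340];b=cv2.imread('pics/top3.png')[150:240,240:360]
cv2.imwrite('pics/m3.png',np.vstack([cv2.resize(x,None,fx=6,fy=6,interpolation=cv2.INTER_CUBIC)[:300 if i==0 else 540][-300:] for i,x in enumerate((a,b[:50]))]))
E
```

```text
pos [ 0.5219 -0.0355  0.1245] shift cm [16.    0.08  0.1 ] twist 0.001 q6 -1.41 t 6.15 F [-2.6  5.2  4.4]
scene collar_index [(array([260.3, 217.1,  42.2,  60.5]), 0.56)]
scene mark [(array([295.2, 260.3,  21.3,  29.4]), 0.91)]
top collar_index [(array([454.1, 224.8,  48.1,  29.3]), 0.64)]
top mark [(array([281.7, 166.6,  13.2,   9.4]), 0.66)]
```

View pics/m3.png

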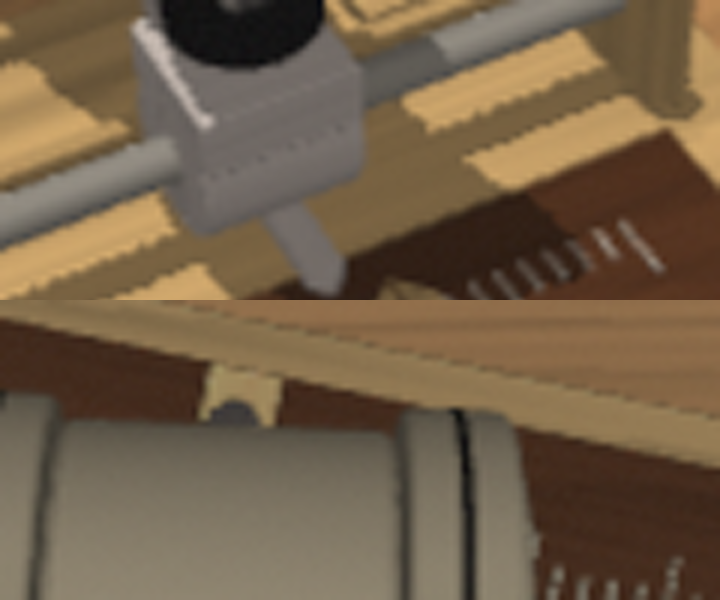

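The top view is blocked by the arm. The scene view shows the point tip near (276,249), just short of the pointer tip near (284,247). I need a closer crop.

```bash
python3 - <<'E'
import cv2
a=cv2.imread('pics/scene3.png')[225:285,255:320]
cv2.imwrite('pics/m3b.png',cv2.resize(a,None,fx=10,fy=10,interpolation=cv2.INTER_CUBIC))
E
```

```text
(no output)
```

View pics/m3b.png

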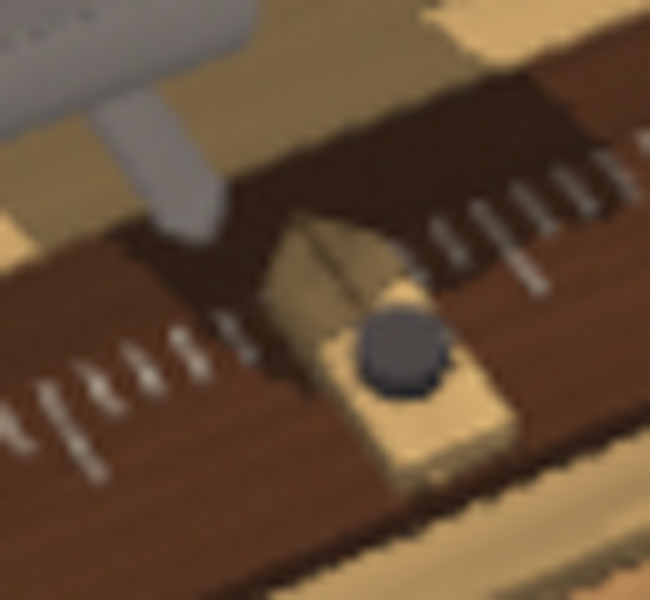

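```bash
python3 - <<'E'
from h import *
u=np.array([-np.sin(-.234),np.cos(-.234)])
S=lambda a,b:(255+(a-4.5)/10,225+(b-4.5)/10)
i=ray('scene',S(211,243),.037)[:2]
for m in((302,212),(304,218)):
    k=ray('scene',S(*m),.032)[:2]; print(i,k,(k-i)@u,np.hypot(*(k-i)))
for d in (.010,.012,.014,.016): # predicted pixel of index after moving d, in crop
    q=proj('scene',[*(i+u*d),.037]);print(d,(q-[255,225])*10+4.5)
x=np.array([u[1],-u[0]])
k=ray('scene',S(302,212),.032)[:2]
q=proj('scene',[*(k-x*.0035),.037]);print('ideal index px',(q-[255,225])*10+4.5)
E
```

```text
[ 0.58735786 -0.05342772] [ 0.59019333 -0.03155353] 0.021935511637928343 0.02205720445349318
[ 0.58735786 -0.05342772] [ 0.5916725  -0.03233264] 0.02152061177571839 0.021531807687078547
0.01 [255.0174218  224.77450532]
0.012 [263.7840332 221.1446737]
0.014 [272.53841365 217.51990633]
0.016 [281.28058871 213.90019262]
ideal index px [293.4958189  184.35481366]
```

Estimates of the remaining slide run from 17 to 21.7 mm, so I move 19.5 mm. Then I'll release and retreat for an unblocked top view.

Call:
send_rows(motion="1 -0.6 0 0 0; 1 -1.3 0 0 0; 1 -1.95 0 0 0; 1 -1.95 0 0 0; 1 -1.95 0 0 0")

```text
clock: 6.95
eef_pos: [0.526, -0.0186, 0.1244]
tool_rot: [-0.62, 0.785, -0.0, -0.001]
ft_force: [-5.6, -2.7, 3.5]
grip_width: 0.0111
grasp_force: 59.7
```

Call:
send_rows(motion="-1 0 0 0 0; -1 0 0 0 0; -1 0 0 0 0; -1 0 0 0 0; -1 0 0 0 0")

```text
clock: 7.45
eef_pos: [0.5264, -0.0174, 0.1243]
tool_rot: [-0.62, 0.784, -0.0, 0.0]
ft_force: [-0.0, -0.4, 0.3]
grip_width: 0.082
grasp_force: 0.0
```

Call:
send_rows(motion="-1 0 0 -3 0; -1 0 0 -7 0; -1 0 0 -10 0; -1 0 -2 -10 0; -1 0 2 -10 0")

```text
clock: 7.95
eef_pos: [0.5129, -0.0137, 0.2215]
tool_rot: [-0.62, 0.785, -0.0, 0.0]
ft_force: [-2.3, 0.5, -0.6]
grip_width: 0.0855
grasp_force: 0.0
```

Call:
send_rows(motion="-1 -4 2 0 0; -1 -8 4 0 0; -1 -12 6 0 0; -1 -16 8 0 0; -1 -20 10 0 0")

```text
clock: 8.45
eef_pos: [0.4551, 0.2065, 0.2246]
tool_rot: [-0.62, 0.785, -0.0, 0.0]
ft_force: [1.3, -0.2, 0.8]
grip_width: 0.0852
grasp_force: 0.0
```

Call:
send_rows(motion="-1 0 0 0 0; -1 0 0 0 0")

```text
clock: 8.65
eef_pos: [0.4553, 0.2058, 0.2243]
tool_rot: [-0.621, 0.784, -0.0, -0.0]
ft_force: [0.3, 0.7, -0.4]
grip_width: 0.0857
grasp_force: 0.0
```

```bash
python3 - <<'E'
from h import *
to((.5264,-.0174,.2215),np.pi-.234)
for c in('scene','top'):
    im=vision.camera(c); cv2.imwrite(f'pics/{c}4.png',im[:,:,::-1])
a=cv2.imread('pics/scene4.png')[205:285,255:335];b=cv2.imread('pics/top4.png')[155:235,240:320]
cv2.imwrite('pics/m4.png',np.hstack([cv2.resize(x,(400,400),interpolation=cv2.INTER_CUBIC) for x in(a,b)]))
E
```

```text
pos [0.4553 0.2058 0.2243] shift cm [ 20.11 -12.01   0.29] twist 0.004 q6 -0.92 t 8.65 F [ 0.3  0.7 -0.4]
```

View pics/m4.png

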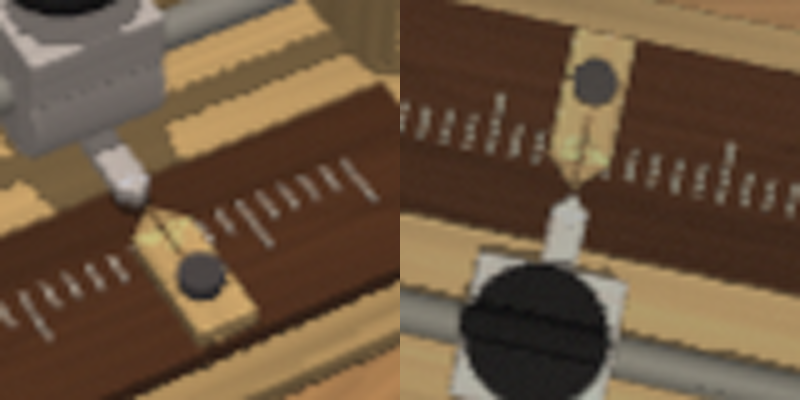

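```bash
python3 - <<'E'
from h import *
u=np.array([-np.sin(-.234),np.cos(-.234)]);x=np.array([u[1],-u[0]])
for c,o,i,m in(('scene',(255,205),(129,205),(151,206)),('top',(240,155),(173.5,195),(176,187))):
    f=lambda a:(o[0]+(a[0]-2)/5,o[1]+(a[1]-2)/5)
    d=ray(c,f(m),.032)[:2]-ray(c,f(i),.037)[:2]; print(c,'along',d@u,'across',d@x)
    im=cv2.imread(f'pics/{c}4.png'); b=mask(im,c);n,l,st,ce=cv2.connectedComponentsWithStats(b)
    pc=proj(c,(.526,-.0175,.13)); k=min([k for k in range(1,n) if st[k,4]>150],key=lambda k:np.hypot(*(ce[k]-pc)))
    xy=np.array([.526,-.0175])
    for _ in range(6):
        e=ce[k]-(cen(render(c,xy,-.234))-1.5)/4;t=proj(c,[*xy,.13]); xy=xy+(ray(c,t+e,.13)-ray(c,t,.13))[:2]
    print(xy,st[k])
E
python3 - <<'E'
import cv2,numpy as np
a=cv2.imread('pics/scene4.png')[225:260,265:300];b=cv2.imread('pics/top4.png')[180:215,335-70:300]
b=cv2.imread('pics/top4.png')[180:215,258:293]
cv2.imwrite('pics/m4b.png',np.hstack([cv2.resize(x,(400,400),interpolation=cv2.INTER_CUBIC) for x in(a,b)]))
E
```

```text
scene along 0.009552234843012623 across 0.0008849444704541365
[ 0.52690128 -0.01913814] [254 178  27  30 638]
top along -0.00019918895712897367 across 0.003939769352634872
[ 0.52579918 -0.01724885] [252 208  30  28 621]
```

View pics/m4b.png

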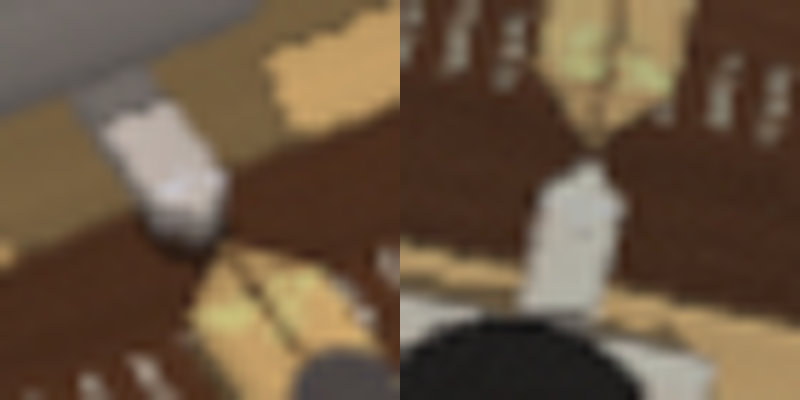

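Top view: collar point (592,160) and pointer tip (597,143) line up along jig x to within about 1 mm, so the collar is on the mark. I go back to grip the stud.

Call:
send_rows(motion="-1 4 -2.4 0 0; -1 8 -4.8 0 0; -1 12 -7.2 0 0; -1 16 -9.6 0 0; -1 20.1 -12 0 0")

```text
clock: 9.25
eef_pos: [0.5261, -0.0221, 0.2246]
tool_rot: [-0.619, 0.785, -0.0, 0.0]
ft_force: [0.8, 0.8, 0.7]
grip_width: 0.0855
grasp_force: 0.0
```

Call:
send_rows(motion="-1 0 0 0 0; -1 0 0 0 0")

```text
clock: 9.45
eef_pos: [0.5258, -0.0211, 0.2242]
tool_rot: [-0.618, 0.786, 0.0, -0.0]
ft_force: [0.0, 0.4, 0.4]
grip_width: 0.0857
grasp_force: 0.0
```

```bash
python3 -c "
from h import *
to((.5264,-.0178,.1235),np.pi-.234)"
```

```text
pos [ 0.5258 -0.0211  0.2242] shift cm [-3.400e-01  1.000e-02  1.007e+01] twist -0.005 q6 -1.37 t 9.45 F [0.  0.4 0.4]
```

Call:
send_rows(motion="-1 -0.3 0 3 0; -1 -0.3 0 6 0; -1 -0.3 0 9 0; -1 -0.3 0 10 0; -1 -0.3 0 10 0")

```text
clock: 9.95
eef_pos: [0.525, -0.0148, 0.1231]
tool_rot: [-0.62, 0.784, 0.001, -0.001]
ft_force: [-0.3, -0.0, 0.7]
grip_width: 0.085
grasp_force: 0.0
```

```bash
python3 -c "
from h import *
to((.5264,-.0178,.1235),np.pi-.234)"
```

```text
pos [ 0.525  -0.0148  0.1231] shift cm [ 0.26 -0.2  -0.04] twist 0.002 q6 -1.37 t 9.95 F [-0.3 -0.   0.7]
```

Call:
send_rows(motion="-1 0 0 0 0; -1 0 0 0 0")

```text
clock: 10.15
eef_pos: [0.528, -0.0153, 0.1263]
tool_rot: [-0.62, 0.784, -0.001, 0.001]
ft_force: [0.0, -0.9, 0.7]
grip_width: 0.0856
grasp_force: 0.0
```

Call:
send_rows(motion="-1 0 0 0 0")

```text
clock: 10.25
eef_pos: [0.5278, -0.0155, 0.126]
tool_rot: [-0.62, 0.784, -0.001, 0.001]
ft_force: [0.8, 0.9, 0.1]
grip_width: 0.0855
grasp_force: 0.0
```

Call:
send_rows(motion="-1 0.25 0.1 0.25 0; -1 0.25 0.1 0.25 0; -1 0.25 0.1 0.25 0")

```text
clock: 10.55
eef_pos: [0.525, -0.0179, 0.122]
tool_rot: [-0.62, 0.785, 0.0, -0.0]
ft_force: [-0.4, 0.3, -0.4]
grip_width: 0.0851
grasp_force: 0.0
```

Call:
send_rows(motion="-1 0 0 0 0")

```text
clock: 10.65
eef_pos: [0.5251, -0.0179, 0.122]
tool_rot: [-0.62, 0.785, -0.0, 0.0]
ft_force: [0.1, 0.6, -0.7]
grip_width: 0.0851
grasp_force: 0.0
```

Call:
send_rows(motion="0.4 0 -0.1 0 0; 0.6 0 -0.1 0 0; 0.7 0 -0.1 0 0; 0.7 0 -0.1 0 0; 0.8 0 -0.1 0 0")

```text
clock: 11.15
eef_pos: [0.5261, -0.018, 0.1219]
tool_rot: [-0.62, 0.785, 0.0, -0.0]
ft_force: [-0.7, 1.0, 0.1]
grip_width: 0.0122
grasp_force: 1.0
```

Call:
send_rows(motion="1 0 0 0 0; 1 0 0 0 0; 1 0 0 0 0; 1 0 0 0 0; 1 0 0 0 0")

```text
clock: 11.65
eef_pos: [0.5259, -0.0179, 0.122]
tool_rot: [-0.62, 0.785, 0.0, -0.0]
ft_force: [-1.2, 0.1, 2.9]
grip_width: 0.0108
grasp_force: 60.2
```

Well centred, with almost no side force. Now I push in.

Call:
send_rows(motion="1 0 0 0.4 0; 1 0 0 0.8 0; 1 0 0 1.15 0; 1 0 0 1.2 0; 1 0 0 1.2 0")

```text
clock: 12.15
eef_pos: [0.526, -0.0179, 0.1107]
tool_rot: [-0.62, 0.785, -0.0, 0.0]
ft_force: [-4.3, 0.9, 8.5]
grip_width: 0.0112
grasp_force: 61.1
```

Call:
send_rows(motion="1 0 0 0 0")

```text
clock: 12.25
eef_pos: [0.526, -0.018, 0.1108]
tool_rot: [-0.62, 0.785, -0.0, 0.0]
ft_force: [-3.5, -0.3, 8.3]
grip_width: 0.0112
grasp_force: 61.1
```

Call:
send_rows(motion="1 0 0 0.1 0.1; 1 0 0 0.1 0.24; 1 0 0 0.1 0.38; 1 0 0 0.1 0.52; 1 0 0 0.1 0.66")

```text
clock: 12.75
eef_pos: [0.526, -0.018, 0.1099]
tool_rot: [-0.33, 0.944, -0.0, 0.0]
ft_force: [-3.8, 0.6, 10.1]
grip_width: 0.0112
grasp_force: 61.2
```

Call:
send_rows(motion="1 0 0 0 0.14; 1 0 0 0 0.28; 1 0 0 0 0.42; 1 0 0 0 0.56; 1 0 0 0 0.7")

```text
clock: 13.25
eef_pos: [0.526, -0.018, 0.1099]
tool_rot: [0.014, 1.0, -0.0, 0.0]
ft_force: [-5.0, 1.7, 8.3]
grip_width: 0.0114
grasp_force: 61.2
```

Call:
send_rows(motion="1 0 0 0 0.02; 1 0 0 0 0.02; 1 0 0 0 0.02")

```text
clock: 13.55
eef_pos: [0.526, -0.018, 0.11]
tool_rot: [0.021, 1.0, -0.0, 0.0]
ft_force: [-3.9, -0.1, 9.1]
grip_width: 0.0109
grasp_force: 61.2
```

```bash
python3 -c "
from h import *
to((.526,-.018,.1108),np.pi-.234-1.4);print(bot.get_obs()['ft_torque'])"
```

```text
pos [ 0.526 -0.018  0.11 ] shift cm [ 0.    0.   -0.08] twist 0.021 q6 0.01 t 13.55 F [-3.9 -0.1  9.1]
[ 0.09399254  0.9215516  -0.06012306]
```

Turned about 1.38 rad. Now I let it rise, release and lift.

Call:
send_rows(motion="1 0 0 -0.3 0; 1 0 0 -0.6 0; 1 0 0 -0.9 0; 1 0 0 -0.9 0")

```text
clock: 13.95
eef_pos: [0.526, -0.018, 0.1186]
tool_rot: [0.021, 1.0, -0.0, 0.0]
ft_force: [-1.8, 0.9, 4.8]
grip_width: 0.0113
grasp_force: 60.7
```

Call:
send_rows(motion="-1 0 0 0 0; -1 0 0 0 0; -1 0 0 0 0; -1 0 0 0 0; -1 0 0 0 0")

```text
clock: 14.45
eef_pos: [0.5261, -0.018, 0.1177]
tool_rot: [0.021, 1.0, -0.0, -0.0]
ft_force: [-0.5, 0.5, -0.4]
grip_width: 0.0821
grasp_force: 0.0
```

Call:
send_rows(motion="-1 0 0 -3 0; -1 0 0 -6 0; -1 0 0 -10 0; -1 0 0 -11 0; -1 0 0 -11 0")

```text
clock: 14.95
eef_pos: [0.5275, -0.0181, 0.23]
tool_rot: [0.021, 1.0, -0.0, 0.002]
ft_force: [0.7, -0.2, 0.2]
grip_width: 0.0854
grasp_force: 0.0
```

Call:
send_rows(motion="-1 1.6 4 0 0; -1 3.2 8 0 0; -1 4.8 12 0 0; -1 6.4 16 0 0; -1 8 20 0 0")

```text
clock: 15.45
eef_pos: [0.4529, 0.1862, 0.2258]
tool_rot: [0.021, 1.0, -0.001, -0.002]
ft_force: [1.1, 0.3, -0.2]
grip_width: 0.0856
grasp_force: 0.0
```

```bash
python3 - <<'E'
from h import *
for c in('scene','top'):
    im=vision.camera(c); cv2.imwrite(f'pics/{c}5.png',im[:,:,::-1])
a=cv2.imread('pics/scene5.png')[165:265,230:330];b=cv2.imread('pics/top5.png')[160:240,235:315]
cv2.imwrite('pics/m5.png',np.hstack([cv2.resize(x,(400,400),interpolation=cv2.INTER_CUBIC) for x in(a,b)]))
E
```

View pics/m5.png

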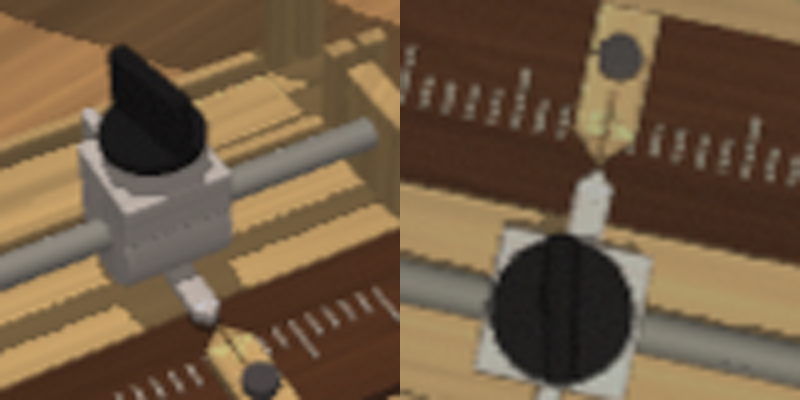

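The wing now lies almost across the bar. In the top view the tips, (598,170) and (600,163), are still in line, so I hand in.

```bash
python3 -c "
from workcell import workorder
print(workorder.job_done())"
```

```text
the job is handed in; nothing more can be done
None
```

I slid the collar onto the mark (within about 1 mm in the top camera view), pushed the stud in, turned it about 1.38 rad clockwise, let it spring back, moved the arm clear and handed the job in at about 15.5 s; the hand-in returned no verdict.

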